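# Arm the power-supply test panel with its tongue actuator

## Robot

A 6-joint arm with a two-finger parallel gripper is mounted at the origin on the work surface. World frame = base frame: x ahead of the robot, y to its left, z up, the work surface at z = 0. Lengths are in m, angles in rad, forces in N, time in s.
With the tool pointing down it reaches from about 0.325 to 0.9 m from the base axis. Payload 3.5 kg.
Tool frame: the origin (TCP) lies midway between the tips of the shut fingers; the grasp point (between the pads) lies 19 mm behind it; z points along the fingers, y is the line along which they close (so a half turn about z gives the same grasp; the last joint's range is limited). The gripper opens to 85 mm and grips with 20 to 120 N. Pads are 22 mm wide; open, the fingers measure 114 mm over their backs; the gripper's body (76 mm by 85 mm) begins 54 mm behind the grasp point. The pads swing forward as they close: fully open they stand 13 mm farther back than shut.
Start: joints at [-1.309, 0.276, -0.026, 1.268, 0, 1.467], TCP at [0.223, -0.584, 0.231] pointing down, gripper open.
Joint ranges: [-3.12, 3.12], [-0.85, 1.88], [-1.08, 1.24], [-1.95, 2.15], [-1.57, 1.53], [-3.14, 3.14]. Speed limits (rad/s): [2.57, 2.57, 3.14, 3.14, 3.14, 3.14].

## Interface

Orientations are given as a unit quaternion [x, y, z, w].
In Python, from cell import ctrl gives the robot as it stands. The module is installed in compiled form; this text tells all that it offers. Calls block until the motion is done:
- ctrl.move_pose(position, orientation): joint-space move of the TCP to a pose.
- ctrl.movel(position, attitude=None, max_speed=0.15, stop_force=None): straight line of the TCP; attitude=None keeps the orientation; max_speed is the mean speed in m/s. With stop_force (N) it stops when the force on the tool has changed by that much, and returns True; else False.
- ctrl.goto_joints(angles): joint-space move.
- ctrl.open_gripper() and ctrl.clamp(effort=None): open the fingers fully, or close them until they stop; effort is the grip in N (None keeps the last).
- ctrl.hold(seconds).
- ctrl.solve_ik(position, orientation): joint angles nearest the present ones, or None.
- ctrl.read_camera(name): name is "scene" or "top" or "wrist"; returns a dict with "frame" (400x640x3 uint8, red, green, blue), "intrinsics" (3x3 intrinsics, pixels), "rvec" (rotation vector, rad) and "tvec" (3), from world to camera coordinates, as OpenCV has them; the wrist camera has in their place "mount" (4x4, takes a point from camera to tool coordinates, whose origin is the TCP and whose axes are the flange's). Camera axes: x right, y down, z forward; pixel columns grow to the right and rows downward; lengths in m; the calibration is good to about 2 mm. A picture is of the moment at which its call begins: read the wrist's pose just before it. There is no depth.
A pose or a line that the arm cannot do raises ctrl.PlanningError and nothing moves.
- ctrl.sign_off(): hands the job in; it is judged then, once.
Readings, each from a call of its own:
- ctrl.get_t(): time.
- ctrl.get_q(): joint angles.
- ctrl.get_joint_velocities(): joint speeds.
- ctrl.get_joint_efforts(): joint torques, N m.
- ctrl.get_eef_pos(): TCP position.
- ctrl.get_orientation(): TCP orientation.
- ctrl.get_wrist_force(): force on the tool from outside, world axes, zero at the start.
- ctrl.get_moment(): the same for the moment, N m.
- ctrl.get_width(): opening from 0.0 (shut) to 1.0 (fully open).
- ctrl.get_finger_force(): force on a finger pad.
Only numpy, scipy, OpenCV 4.12 (cv2) and the standard library are available. Lean on these libraries where they do the work, as an engineer would, in place of code of your own. Each camera call takes 0.05 s, during which the arm holds its last target. There are 200 camera calls.

## Task

Lift the red-handled tongue actuator out of its moulded nest and push its flat steel tongue straight into the slot of the yellow interlock switch on the sloping test panel until it is fully home, its plate flush on the switch. Then let go and leave it there; the power module, the black reel and the screwdriver must stay where they are.

Things in the scene. Friction and masses are not known exactly. Their poses are not given: they have to be found in the camera images.
- key_grip (a point): Centre of the red plastic handle of the loose tongue actuator (the key: 260 g +-20 %, centre of mass 33 mm below this point). Handle 22 mm thick (x), 60 wide (y), 60 tall (z, away from the tongue). A steel plate 40 (x) by 70 (y) by 6 mm lies 30 to 36 mm below this point. A half turn about z makes no difference. It starts upright, tongue down, in the nest; pinch it from above across its thickness.
- key_tip (a point): Middle of the free end of the actuator's flat steel tongue, 80 mm from key_grip along the actuator's -z; same axes as key_grip. The tongue is 6 mm thick (x), 36 mm wide (y) and runs 44 mm along -z from the underside of the plate.
- nest: Fixed moulded holder, blue top on a black block, 110 (x) by 150 (y) by 58 mm high, level, left or right of the panel, yaw within 0.5 rad. Origin: centre of its underside. In its open cavity (48 by 78 mm, 8 deep) the actuator's plate lies on a step 50 mm up, with a 16 by 46 mm slot below for the tongue; tongue width along y. Lift it straight up 60 mm or more to clear.
- slot_mouth (a point): Centre of the slot's mouth, level with the top of the switch housing. z points straight out of the slot, 35 degrees from vertical, leaning towards the robot; y is level, along the slot's width. Slot 9.2 (x) by 39.2 (y) by 50 mm deep, its first 6 mm flared at 45 degrees (steel lips). Insert along -z, tongue width along y, either way round. Fully home, the plate rests on the housing, tongue 44 mm deep.
- follower (a joint): Red follower inside the slot, pushed down by the tongue: metres moved, 0 to 0.026, starting at 0 to 0.004. At 0 its top is 22 mm below the mouth. Stiff (about 5 N of friction, no spring): the actuator's weight alone does not move it, and it stays where pushed; about 0.022 with the actuator fully home. A red flag on the housing's side moves with it.
- module: Bystander: loose grey power module, 100 by 150 by 55 mm, on the other side of the panel from the nest. Origin at the centre of its underside.
- reel: Bystander: loose black empty reel standing on its flange, 100 mm across, 50 mm high. Origin at the centre of its underside.
- driver: Bystander: loose screwdriver 190 mm long, lying on the bench between the robot and the panel. Its length is along its x axis.
- switch: Yellow interlock switch housing, 54 (x) by 92 (y) by 50 mm (z), fixed on the white face of the sloping panel; same axes as slot_mouth, which lies 50 mm along its z. Origin: centre of its underside, on the panel face. The panel is a grey slab 190 mm up the slope by 220 mm wide, up to 0.16 m high, fixed, facing the robot, yaw within 0.3 rad.

How it is judged:
On the way:
1. the actuator is lifted clear out of the nest (z of key_tip in the frame of nest above 0.062 m), for 0.2 s.
At the end, for the whole second after the job is handed in: The actuator's tongue is in the switch slot at least 41 of its 44 mm deep, within 5 mm of the slot's centre and 0.08 rad of its axis, the follower is pushed in by at least 18 mm, and the actuator is at rest (z of key_tip in the frame of slot_mouth below -0.041 m and x of key_tip in the frame of slot_mouth between -0.005 and 0.005 m and y of key_tip in the frame of slot_mouth between -0.005 and 0.005 m and angle between the z axis of key_tip and the z axis of slot_mouth, either way round below 0.08 rad and value of joint follower above 0.018 m and linear speed of key below 0.02 m/s); the robot touches nothing.
It fails at once if the power module, the reel or the screwdriver is moved by more than 30 mm (distance of any of module, reel, driver from where it was at the start of the episode above 0.03 m).
It also fails if it takes over 42 s, if anything falls off the work surface, if the arm or the gripper's body presses on something with over 40 N, if the wrist force passes 120 N, or if a joint passes its speed limit or range.

## Working session

There is one attempt and no reset: what is moved stays moved. The work goes in short steps, each a Python script; the robot and the scene stay as the last script left them, time stands still between calls to the robot, and variables do not carry over. Pictures are saved under pics/ and viewed, at most 10 in all, crops included, and the job is handed in when it is done.

```bash
mkdir -p pics; cat > h.py <<'E'
import numpy as np, cv2, pickle
from scipy.spatial.transform import Rotation as R
from cell import ctrl
def snap(n,f):
    p=np.array(ctrl.get_eef_pos());q=np.array(ctrl.get_orientation())
    d=ctrl.read_camera(n); K=np.array(d["intrinsics"])
    if n=="wrist":
        T=np.eye(4);T[:3,:3]=R.from_quat(q).as_matrix();T[:3,3]=p
        W=T@np.array(d["mount"]); Rc=W[:3,:3]; C=W[:3,3]
    else:
        Rc=cv2.Rodrigues(np.array(d["rvec"],float))[0].T; C=-Rc@np.array(d["tvec"],float).ravel()
    o=dict(im=d["frame"],K=K,R=Rc,C=C); pickle.dump(o,open(f"pics/{f}.pkl","wb"))
    cv2.imwrite(f"pics/{f}.png",d["frame"][:,:,::-1]); return o
def load(f): return pickle.load(open(f"pics/{f}.pkl","rb"))
def rays(o,uv):
    uv=np.atleast_2d(uv).astype(float)
    d=np.c_[uv,np.ones(len(uv))]@np.linalg.inv(o["K"]).T@o["R"].T
    return d/np.linalg.norm(d,axis=1)[:,None]
def plane(o,uv,n,p0):
    d=rays(o,uv); n=np.array(n,float)
    return o["C"]+d*((np.array(p0)-o["C"])@n/(d@n))[:,None]
def onz(o,uv,z): return plane(o,uv,[0,0,1],[0,0,z])
def proj(o,P):
    c=(np.atleast_2d(P)-o["C"])@o["R"]; return (c@o["K"].T)[:,:2]/c[:,2:]
def mask(o,lo,hi):
    return cv2.inRange(cv2.cvtColor(o["im"],cv2.COLOR_RGB2HSV),np.array(lo),np.array(hi))
E
python3 - <<'E'
from h import *
for n in("scene","top"):
    o=snap(n,n+"0");print(n,o["C"],o["K"][0,0],o["R"][:,2])
a=cv2.imread("pics/scene0.png");b=cv2.imread("pics/top0.png")
E
```

```text
scene [ 0.94188409 -0.58149753  1.10724862] 442.893998374525 [-0.31993736  0.49959079 -0.80501498]
top [0.47410858 0.03024436 1.07334673] 408.58911550156535 [ 0.07020315  0.02201149 -0.99728983]
```

View pics/top0.png

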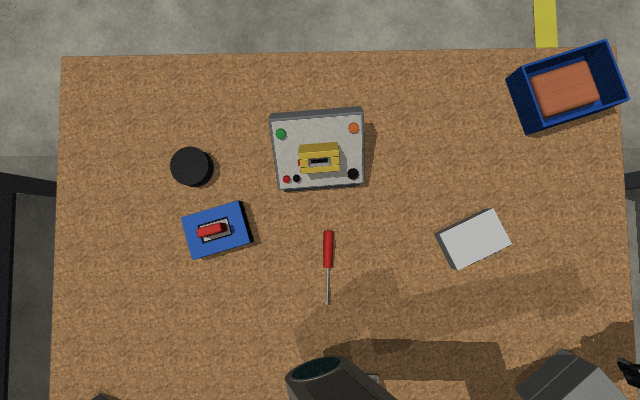

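View pics/scene0.png

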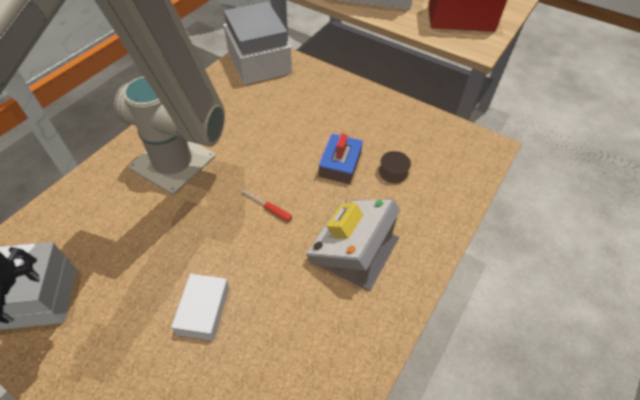

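The top view shows the nest with the red handle at (213,230), the switch slot at (319,160), the driver at (328,265), the reel at (191,166) and the module at (474,238). Next I'll get coarse positions.

```bash
cat > m.py <<'E'
from h import *
def big(m,c=None):
    m=cv2.morphologyEx(m,cv2.MORPH_OPEN,np.ones((2,2)))
    cs,_=cv2.findContours(m,cv2.RETR_EXTERNAL,cv2.CHAIN_APPROX_NONE)
    return max(cs,key=cv2.contourArea)[:,0,:]
def rectw(P): # min-area rect of world xy points
    c,s,a=cv2.minAreaRect((P[:,:2]*1000).astype(np.float32)); return np.array(c)/1000,s,a
BLUE=([105,150,120],[125,255,255]);YEL=([22,130,70],[32,255,255])
E
python3 - <<'E'
from m import *
o=load("top0")
m=mask(o,*BLUE);m[:, 400:]=0
c=big(m);print("nest",rectw(onz(o,c,.058)))
h=mask(o,[0,150,60],[8,255,255])|mask(o,[172,150,60],[180,255,255]); h[:,:180]=0;h[:,240:]=0;h[:200]=0;h[260:]=0
c=big(h);print("handle px",cv2.minAreaRect(c.astype(np.float32)),rectw(onz(o,c,.116)))
y=mask(o,*YEL);y[:100]=0;c=big(y);print("sw px",cv2.minAreaRect(c.astype(np.float32)),rectw(onz(o,c,.12)))
print("panel corners z0.",onz(o,[[279,190],[366,184]],.03),onz(o,[[269,118],[362,108]],.16))
print(ctrl.get_t())
im=cv2.resize(o["im"][90:270,160:400],None,fx=3,fy=3,interpolation=cv2.INTER_CUBIC);cv2.imwrite("pics/crop.png",im[:,:,::-1])
E
```

```text
nest (array([0.46811786, 0.30184229]), (108.38246154785156, 148.59410095214844), 16.09707260131836)
handle px ((209.70755004882812, 230.72642517089844), (8.653715133666992, 24.862258911132812), 74.05460357666016) (array([0.4683707, 0.3006712]), (20.387245178222656, 58.32744598388672), 15.334681510925293)
sw px ((319.8497009277344, 158.3720245361328), (28.867773056030273, 39.51375961303711), 85.42607879638672) (array([0.63589484, 0.03999738]), (68.65218353271484, 93.0956802368164), 3.8029229640960693)
panel corners z0. [[ 0.57048185  0.14668177  0.03      ]
 [ 0.58326176 -0.07655587  0.03      ]] [[ 0.72346837  0.15443735  0.16      ]
 [ 0.74318314 -0.05737854  0.16      ]]
0.1
```

View pics/crop.png

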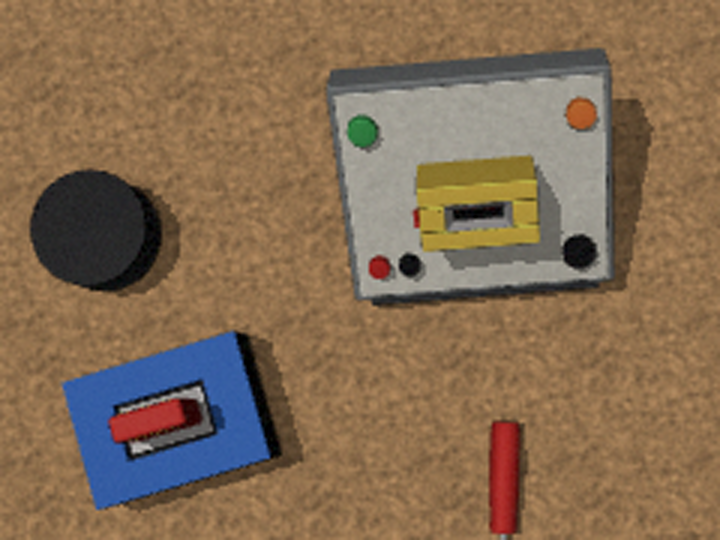

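The crop shows the slot centre at top-image pixel ≈(320.7,161), and the nest and handle agree at a yaw of about 16°. Next I'll check reach and move to a wrist view along the slot normal.

```bash
cat >> m.py <<'E'
def slotR(psi,t=np.radians(35)):
    return R.from_euler("ZY",[psi,-t])   # columns = slot x,y,z
def toolq(Rs,s=1): # tool y = s*slot x, tool z=-slot z
    M=Rs.as_matrix(); y=s*M[:,0]; z=-M[:,2]; return R.from_matrix(np.c_[np.cross(y,z),y,z]).as_quat()
E
python3 - <<'E'
from m import *
a=load("top0");b=load("scene0")
def tri(u,v):
    d1=rays(a,u)[0];d2=rays(b,v)[0];s=np.linalg.lstsq(np.c_[d1,-d2],b["C"]-a["C"],rcond=None)[0]
    p,q=a["C"]+s[0]*d1,b["C"]+s[1]*d2; return (p+q)/2,np.linalg.norm(p-q)
sm,e=tri([320.7,161],[343,213]);print("slot",sm,e)
Rs=slotR(.058);print(Rs.as_matrix().round(3)); zs=Rs.as_matrix()[:,2]
nq=R.from_euler("z",np.radians(16))
print("start tool\n",R.from_quat(ctrl.get_orientation()).as_matrix().round(2))
print("mount\n",np.array(ctrl.read_camera("wrist")["mount"]).round(3))
for s in(1,-1):
    for nm,p,q in[("view",sm+zs*.22,toolq(Rs,s)),("ins",sm+zs*.017,toolq(Rs,s)),("pre",sm+zs*.12,toolq(Rs,s)),("nest",[.468,.301,.067],toolq(nq,s)),("nestup",[.468,.301,.2],toolq(nq,s))]:
        j=ctrl.solve_ik(list(p),list(q)); print(s,nm,None if j is None else np.round(j,2))
E
```

```text
slot [0.62887407 0.04019597 0.14382994] 0.007924846391133236
[[ 0.818 -0.058 -0.573]
 [ 0.047  0.998 -0.033]
 [ 0.574 -0.     0.819]]
start tool
 [[ 0.93  0.36 -0.  ]
 [ 0.36 -0.93  0.  ]
 [ 0.   -0.   -1.  ]]
mount
 [[-0.001 -0.95  -0.311  0.079]
 [ 1.    -0.001  0.    -0.   ]
 [-0.001 -0.311  0.95  -0.142]
 [ 0.     0.     0.     1.   ]]
1 view [-0.12 -0.39 -0.6   0.75  0.1   1.42]
1 ins [-0.08  0.   -0.68  0.28  0.08  1.46]
1 pre [-0.1  -0.21 -0.67  0.51  0.09  1.44]
1 nest [ 0.46  0.3  -0.38  0.9   0.    1.75]
1 nestup [ 0.46  0.17 -0.22  1.17  0.    1.75]
-1 view [-0.12 -0.39 -0.6   0.75  0.1  -1.72]
-1 ins [-0.08  0.   -0.68  0.28  0.08 -1.68]
-1 pre [-0.1  -0.21 -0.67  0.51  0.09 -1.7 ]
-1 nest [ 0.46  0.3  -0.38  0.9   0.   -1.39]
-1 nestup [ 0.46  0.17 -0.22  1.17  0.   -1.39]
```

```bash
python3 - <<'E'
from m import *
sm=np.array([.629,.040,.144]);Rs=slotR(.058);M=Rs.as_matrix();q=toolq(Rs,1)
ctrl.move_pose(list(sm+M@[0,-.12,.2]),list(q)); ctrl.hold(.2); A=snap("wrist","wA")
ctrl.movel(list(sm+M@[0,.05,.2]),max_speed=.2); ctrl.hold(.2); B=snap("wrist","wB")
print(ctrl.get_t(),proj(A,sm),proj(B,sm))
cv2.imwrite("pics/w2.png",cv2.resize(np.vstack([A["im"],B["im"]]),None,fx=.75,fy=.75,interpolation=cv2.INTER_AREA)[:,:,::-1])
E
```

```text
3.7333 [[323.56555578  67.728734  ]] [[323.60405721 208.67278699]]
```

View pics/w2.png

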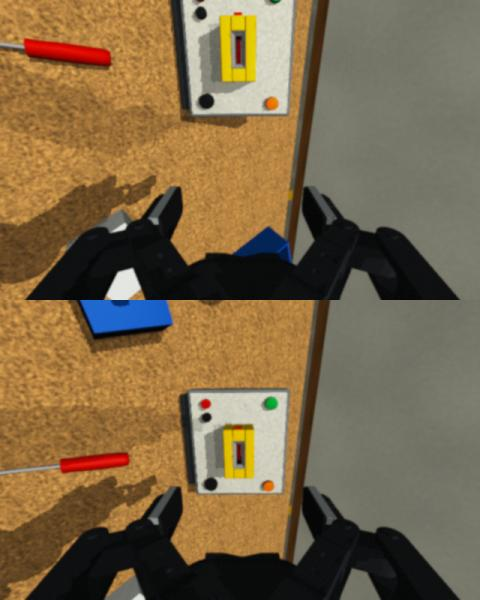

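Both views show the yellow switch with its grey-lipped slot, at about (317,65) in A and (317,203) in B. I'll segment the mouth (the non-yellow hole) and triangulate it.

```bash
cat >> m.py <<'E'
def tri(obs):
    A=np.zeros((3,3));b=np.zeros(3);L=[]
    for o,u in obs:
        d=rays(o,u)[0];P=np.eye(3)-np.outer(d,d);A+=P;b+=P@o["C"];L.append((P,o["C"]))
    x=np.linalg.solve(A,b);return x,[round(1e3*np.linalg.norm(P@(x-C)),1) for P,C in L]
def hole(o,near):
    y=mask(o,[20,110,60],[35,255,255]); x0,y0=np.int32(near)
    m=np.zeros_like(y);m[max(0,y0-70):y0+70,x0-45:x0+45]=y[max(0,y0-70):y0+70,x0-45:x0+45]
    m=cv2.morphologyEx(m,cv2.MORPH_CLOSE,np.ones((3,3)))
    cs,h=cv2.findContours(m,cv2.RETR_CCOMP,cv2.CHAIN_APPROX_NONE)
    out=max([c for c,k in zip(cs,h[0]) if k[3]<0],key=cv2.contourArea)[:,0]
    ho=[c for c,k in zip(cs,h[0]) if k[3]>=0]
    ho=max(ho,key=cv2.contourArea)[:,0] if ho else None
    return out,ho
E
python3 - <<'E'
from m import *
A,B=load("wA"),load("wB");Rs=slotR(.058);M=Rs.as_matrix();obs=[]
for o,n in((A,(317,65)),(B,(317,203))):
    out,ho=hole(o,n);r=cv2.minAreaRect(ho.astype(np.float32));print("px",r);obs.append((o,r[0]))
    print("outer",cv2.boundingRect(out))
sm,e=tri(obs);print("mouth",sm,e)
for o,u in obs:
    out,ho=hole(o,u);P=(plane(o,ho,M[:,2],sm)-sm)@M;c,s,a=cv2.minAreaRect((P[:,:2]*1e3).astype(np.float32));print("hole mm",c,s,a)
    P=(plane(o,out,M[:,2],sm)-sm)@M;print("outer mm",P[:,:2].min(0)*1e3,P[:,:2].max(0)*1e3)
o=A
for i,(o,u) in enumerate(obs):
    x,y=np.int32(u);c=o["im"][max(0,y-60):y+60,x-60:x+60];cv2.imwrite(f"pics/c{i}.png",cv2.resize(c,(400,400*c.shape[0]//c.shape[1]),interpolation=cv2.INTER_CUBIC)[:,:,::-1])
a,b=cv2.imread("pics/c0.png"),cv2.imread("pics/c1.png");h=min(len(a),len(b));cv2.imwrite("pics/c.png",np.hstack([a[:h],b[:h]]))
E
```

```text
px ((316.9999694824219, 65.49999237060547), (19.999996185302734, 50.99999237060547), -0.0)
outer (293, 20, 49, 90)
px ((318.0, 206.5), (37.0, 18.0), 90.0)
outer (297, 166, 42, 72)
mouth [0.62368368 0.04218816 0.13848909] [np.float64(0.0), np.float64(0.0)]
hole mm (-0.09340858459472656, -0.6874942779541016) (22.766359329223633, 52.59814453125) 0.19906851649284363
outer mm [-26.99493539 -46.84197565] [27.26931592 44.75748818]
hole mm (0.08726787567138672, -0.5787200927734375) (23.618825912475586, 52.17234420776367) 0.1751471310853958
outer mm [-27.32501199 -44.57483633] [27.0646793  54.36740584]
```

View pics/c.png

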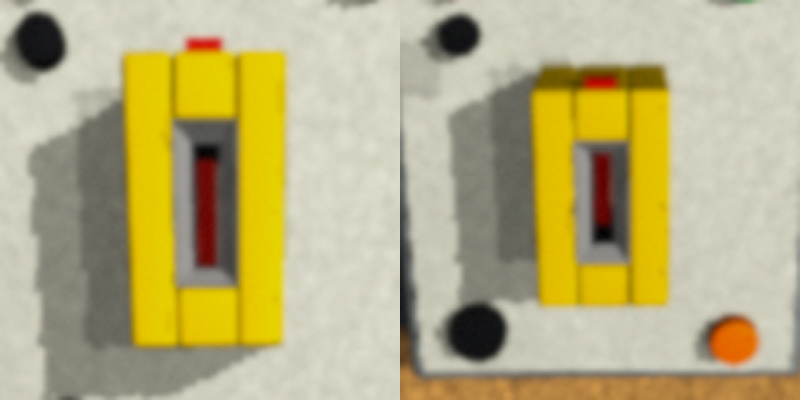

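The mouth shows clearly in both crops: about 21×51 mm, with the outer size matching 54×92. I'll refine the yaw from the housing's edges, then go to the nest for a closer look at the key.

```bash
python3 - <<'E'
from m import *
Rs=slotR(.058);M=Rs.as_matrix();sm=np.array([.62368,.04219,.13849])
for f,u in(("wA",(317,65)),("wB",(318,206))):
    o=load(f);out,ho=hole(o,u)
    for nm,c,w in(("out",out,27),("hole",ho,11)):
        P=(plane(o,c,M[:,2],sm)-sm)@M*1e3
        for s in(1,-1):
            k=(abs(P[:,0]-s*w)<4)&(abs(P[:,1])<w*1.45); v=np.polyfit(P[k,1],P[k,0],1);print(f,nm,s,k.sum(),v.round(4))
nq=R.from_euler("z",np.radians(16)); N=nq.as_matrix(); q=toolq(nq,1)
c=np.array([.468,.301,0])
# camera sits +79mm along tool x (= nest y)
ctrl.move_pose(list(c+N@[0,-.03,.27]),list(q));ctrl.hold(.2);o=snap("wrist","nA")
ctrl.movel(list(c+N@[0,-.09,.25]),max_speed=.2);ctrl.hold(.2);o2=snap("wrist","nB")
print(ctrl.get_t(),ctrl.get_eef_pos())
cv2.imwrite("pics/n2.png",cv2.resize(np.vstack([o["im"],o2["im"]]),None,fx=.75,fy=.75,interpolation=cv2.INTER_AREA)[:,:,::-1])
for k in (o,o2): print(proj(k,[[.468,.301,.116],[.468,.301,.058]]))
E
```

```text
wA out 1 77 [1.90000e-03 2.65129e+01]
wA out -1 77 [-1.2000e-03 -2.6256e+01]
wA hole 1 31 [-3.50000e-03  1.12898e+01]
wA hole -1 31 [ -0.0188 -11.0267]
wB out 1 56 [-1.55000e-02  2.64244e+01]
wB out -1 56 [-9.3000e-03 -2.6565e+01]
wB hole 1 23 [-0.0497 11.585 ]
wB hole -1 22 [ -0.0341 -10.9163]
5.5 [0.49287921 0.21524147 0.25053295]
[[323.75126291 153.800423  ]
 [323.56845679 146.32117707]]
[[322.93343617  95.71823199]
 [322.88639666  97.54348972]]
```

View pics/n2.png

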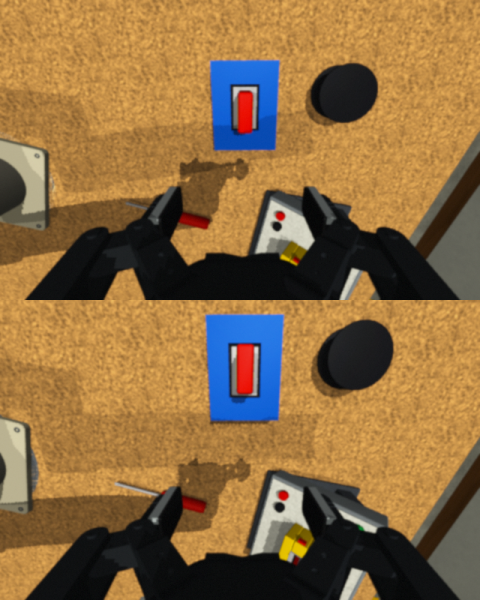

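In both views the handle stands upright in the nest, at full-resolution (327,150) in A and (327,93) in B. I'll measure the handle top and the nest's blue top.

```bash
python3 - <<'E'
from m import *
for f,(x,y) in(("nA",(327,150)),("nB",(327,93))):
    o=load(f)
    b=mask(o,*BLUE); c=big(b); print(f,"nest",rectw(onz(o,c,.058)))
    for vmin in(60,190):
        h=mask(o,[0,150,vmin],[8,255,255])|mask(o,[172,150,vmin],[180,255,255]); m=0*h;m[y-50:y+50,x-30:x+30]=h[y-50:y+50,x-30:x+30]
        c=big(m);print("handle",vmin,rectw(onz(o,c,.116)))
print(rectw(onz(load("top0"),big(mask(load("top0"),*BLUE)[:, :400].copy()),.058)))
E
```

```text
nA nest (array([0.47144687, 0.30388306]), (108.72347259521484, 147.98965454101562), 15.946234703063965)
handle 60 (array([0.47125351, 0.3046506 ]), (20.82323455810547, 58.648834228515625), 15.811392784118652)
handle 190 (array([0.47196442, 0.30498199]), (17.822317123413086, 54.41982650756836), 15.637619972229004)
nB nest (array([0.471409  , 0.30356747]), (108.72930908203125, 148.98780822753906), 16.2044734954834)
handle 60 (array([0.47185254, 0.30355524]), (19.927234649658203, 58.04692459106445), 15.623106002807617)
handle 190 (array([0.4719133 , 0.30411255]), (18.472990036010742, 55.31597137451172), 15.687322616577148)
(array([0.46811786, 0.30184229]), (108.38246154785156, 148.59410095214844), 16.09707260131836)
```

```bash
python3 - <<'E'
from m import *
nq=R.from_euler("z",np.radians(15.9)); q=list(toolq(nq,1)); k=[.4717,.3042]
ctrl.move_pose(k+[.16],q)
print(ctrl.movel(k+[.067],max_speed=.1,stop_force=8),ctrl.get_eef_pos(),ctrl.get_wrist_force())
ctrl.clamp(70);print("w",ctrl.get_width(),ctrl.get_finger_force(),ctrl.get_wrist_force())
ctrl.movel(k+[.20],max_speed=.1)
ctrl.hold(.2);print("w",ctrl.get_width(),ctrl.get_finger_force(),ctrl.get_wrist_force(),ctrl.get_t())
o=snap("wrist","g")
# predicted tongue outline for a key held at key_grip = TCP-19mm along tool z
T=R.from_quat(ctrl.get_orientation()).as_matrix();p=np.array(ctrl.get_eef_pos())
print(proj(o,p+[ (T@[x,y,z]) for x,y,z in[(35,0,11),(-35,0,11),(18,3,61),(18,-3,61),(-18,3,61),(-18,-3,61)] for x,y,z in[(x/1e3,y/1e3,z/1e3)]]).round(0))
E
```

```text
False [0.47242376 0.30448398 0.06772578] [0.54596752 0.37307403 0.5793748 ]
w 0.24484668936860834 68.95582795143127 [-1.13725454  1.2418644   0.95455782]
w 0.2486146844113808 68.40199112892151 [ 0.22062624  0.4460872  -2.02157341] 9.45
[[324. 189.]
 [324. 291.]
 [328. 191.]
 [320. 191.]
 [327. 234.]
 [320. 234.]]
```

View pics/g.png

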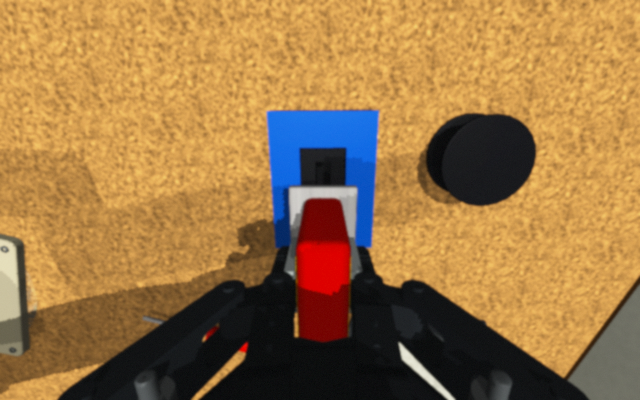

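The key is held square: the plate edge is at row ≈187 against a predicted 189, so it sits about 1 mm along tool x. Next I'll transfer to the pre-insert pose above the slot and enter the flare gently.

```bash
cat > ins.py <<'E'
from m import *
Rs=slotR(.064);M=Rs.as_matrix();q=list(toolq(Rs,1))
sm=np.array([.62368,.04219,.13849])+M@[0,-.0006,0]; off=np.array([0,-.001,0])
def tgt(tip,dx=0,dy=0): return list(sm+M@(off+[dx,dy,tip+.061]))   # tip = tip height over the mouth
def st(nm):
    p=M.T@(np.array(ctrl.get_eef_pos())-sm)-off-[0,0,.061]
    print(nm,"tip mm",(p*1e3).round(1),"F slot",(M.T@np.array(ctrl.get_wrist_force())).round(1),"M",(M.T@np.array(ctrl.get_moment())).round(2),"w",round(ctrl.get_width(),3),"t",ctrl.get_t())
E
python3 - <<'E'
from ins import *
ctrl.movel([.4717,.3042,.27],max_speed=.2)
ctrl.move_pose(tgt(.07),q);ctrl.hold(.2);st("pre")
print(ctrl.movel(tgt(.015),max_speed=.1,stop_force=8));ctrl.hold(.2);st("above")
o=snap("scene","s1");snap("wrist","w1")
print(ctrl.movel(tgt(-.012),max_speed=.03,stop_force=8));ctrl.hold(.2);st("entry")
c=o["im"][150:290,270:430];cv2.imwrite("pics/s1c.png",cv2.resize(c,None,fx=4,fy=4,interpolation=cv2.INTER_CUBIC)[:,:,::-1])
E
```

```text
pre tip mm [ 1.   0.9 69.9] F slot [-0.6  0.4 -1.6] M [-0.03  0.88  0.01] w 0.248 t 11.275
False
above tip mm [ 0.8 -0.1 15.7] F slot [-0.4  0.2 -2.6] M [-0.03  0.86  0.  ] w 0.248 t 12.175
False
entry tip mm [  0.1   0.  -11.9] F slot [-0.3  0.3 -2.2] M [0.03 0.69 0.02] w 0.252 t 13.525
```

The tongue went 12 mm in with almost no force, so the alignment is good. Now I'll push it home.

```bash
python3 - <<'E'
from ins import *
print(ctrl.movel(tgt(-.030),max_speed=.03,stop_force=25));st("mid")
print(ctrl.movel(tgt(-.048),max_speed=.02,stop_force=30));st("home");ctrl.hold(.2);st("home")
E
```

```text
False
mid tip mm [  0.1   0.  -30.2] F slot [-0.3 -0.9 -3.5] M [-0.    0.67  0.03] w 0.25 t 14.275
True
home tip mm [  0.1  -0.  -43.6] F slot [ 0.4 -0.6  6.1] M [0.06 0.4  0.  ] w 0.248 t 14.9667
home tip mm [  0.   -0.  -43.6] F slot [1.1 0.2 3.8] M [ 0.04  0.03 -0.03] w 0.252 t 15.1667
```

```bash
python3 - <<'E'
from ins import *
print(ctrl.movel(tgt(-.050),max_speed=.02,stop_force=30));st("push")
a=snap("wrist","w2")["im"];b=snap("scene","s2")["im"]
a=cv2.resize(a[130:400,140:500],(533,400));b=cv2.resize(b[170:270,300:400],(266,266),interpolation=cv2.INTER_CUBIC)
c=np.zeros((400,799,3),np.uint8);c[:,:533]=a;c[:266,533:]=b;cv2.imwrite("pics/home.png",c[:,:,::-1])
E
```

```text
True
push tip mm [  0.1  -0.  -43.6] F slot [-0.  -0.3  4.3] M [0.01 0.4  0.05] w 0.247 t 15.375
```

View pics/home.png

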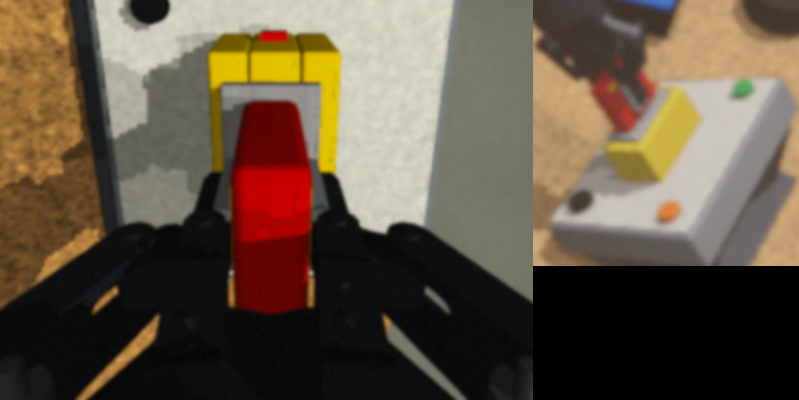

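The plate lies flat on the yellow housing and is centred, and the arm hit a hard stop twice at 43.6 mm. I'll release and withdraw along the slot axis.

```bash
python3 - <<'E'
from ins import *
ctrl.open_gripper();ctrl.hold(.3);st("open")
ctrl.movel(tgt(.07),max_speed=.1);ctrl.hold(.5);st("away")
a=snap("wrist","w3")["im"];b=snap("top","t3")["im"]
a=cv2.resize(a[50:350,160:480],(427,400));b=b[90:290,160:520]
c=np.zeros((400,787,3),np.uint8);c[:,:427]=a;c[:200,427:]=b;cv2.imwrite("pics/end.png",c[:,:,::-1])
E
```

```text
open tip mm [ -0.4   0.  -43.6] F slot [ 0.  -0.7  0.3] M [-0.03  0.56 -0.03] w 1.004 t 16.4167
away tip mm [-0.1  0.  69.9] F slot [ 0.3 -0.5  0.1] M [ 0.01  0.55 -0.04] w 0.999 t 18.2
```

View pics/end.png

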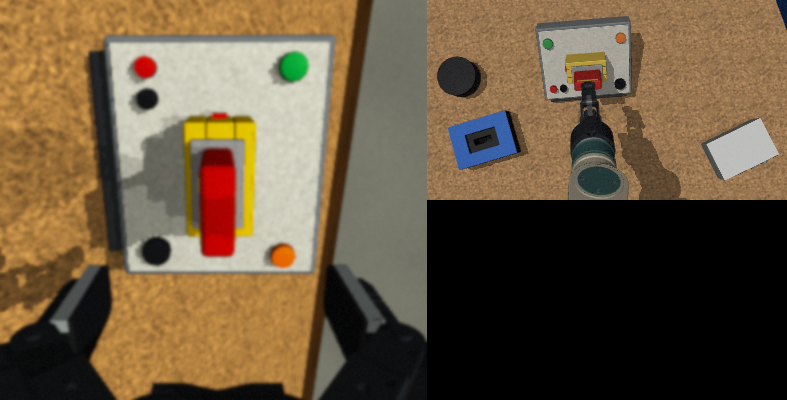

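The actuator sits flush and centred on the switch, the gripper is clear of it, and the reel and module look unmoved. I'm handing in.

```bash
python3 -c "
from cell import ctrl
print(ctrl.sign_off())"
```

```text
the job is handed in; nothing more can be done
None
```

I lifted the actuator out of the nest, pushed it home in the switch (hard stop at about 43.6 of 44 mm, plate flush in the pictures), let go and handed the job in about 18 s into the run; the follower's travel was not measured directly, the driver was hidden by the arm in the last picture, and no verdict came back.

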